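Empty the scrap scoop into the scrap safe and hold its drop flap open

ROBOT

A 7-joint arm with a two-finger parallel gripper is mounted at the origin on a cart in front of the work surface, level with it; the furniture and walls round the work are solid. World frame = base frame: x ahead of the robot, y to its left, z up, the work surface at z = 0. Lengths are in m, angles in rad, forces in N, time in s.
With the tool pointing down it reaches from about 0.4 to 0.85 m from the base axis. Payload 6.9 kg.
Tool frame: the origin (TCP) lies at the very end of the fingers, on their centre line; the grasp point (between the pads) lies bot.hold_point_z behind it (bot.hold_point_z is the distance from the TCP to the grasp point, in m); z points along the fingers, y is the direction in which the jaws open and shut (so a half turn about z gives the same grasp; the last joint's range is limited). The gripper opens to 85 mm and grips with 20 to 120 N. Pads are 22 mm wide; open, the fingers measure 114 mm over their backs; the gripper's body (76 mm by 85 mm) begins 54 mm behind the grasp point. The pads swing forward as they close: fully open they stand 13 mm farther back than shut.
Start: joints at [-1.194, 0.507, -0.238, 1.5, 0.126, 1.149, -0.155], TCP at [0.167, 0.602, 0.231] pointing down, gripper open.
Joint ranges: [-3.08, 3.08], [-0.24, 2.05], [-1.43, 1.35], [0, 2.5], [-1.52, 4.66], [0.17, 1.96], [-2.89, 2.89]. Speed limits (rad/s): [2.39, 2.39, 3.14, 3.14, 3.14, 3.14, 3.14].

INTERFACE

Orientations are given as a rotation vector (axis times angle).
In Python, from cell import readout, vision, job_done, spotter, bot gives the robot as it stands.
- The arm moves only by the shell command python3 -m jog 'ROWS' [FORCE]. ROWS is JSON, a list that holds one entry, the list of rows, each a list of 7 numbers: the shift along the tool's x, y, z in mm, then the turn, a rotation vector about the tool's x, y, z in degrees, then the opening, from 0 (shut) to 1 (fully open). A call has exactly 8 rows; each row shifts and turns the pose as measured when the row begins, along the tool's axes as they then stand; what a row does not reach is not made up. A row lasts 1/8 s, in which the tool goes at most 62.5 mm and 10.7 degrees, less where a joint would pass 70% of its speed; a pose out of reach is approached as far as the arm can. A call with a gripper value outside its range is refused whole. The fingers move at their own pace and stop on an object; FORCE is the grip in N (left out, the last holds). Time passes only in rows, so rows that do not move let the fingers close, or fill a call up. It gives the time, the measured TCP pose, the force and the opening at its end, in the units of the state.
- readout.get_state(): the state, without advancing time (a new reading comes with each control period).
- vision.get_image(name): name is "side" or "top"; returns (picture, depth): 400x640x3 uint8, red, green, blue; 400x640 float32, m along the optical axis (not along the pixel's ray), 0 where there is no reading.
- vision.get_calibration(name): a dict with "mtx" (3x3 intrinsics, pixels), "k1" (the pictures are not rectified: a ray, as slopes to the right and down, at radius r is drawn at 1 + k1 r^2 times it, then the intrinsics apply), "pose" (4x4, takes a point from camera to world coordinates). Camera axes: x right, y up, looking along -z (the intrinsics and any distortion apply to the point x, -y, -z); pixel columns grow to the right and rows downward; lengths in m; the calibration is good to about 2 mm. A picture is of the moment at which its call begins. get_calibration takes no time and is no camera call.
- job_done(): hands the job in, once; it reports no verdict.
Trained networks look in the newest picture that a camera, given by its name, has taken for a name from the list of things; names that differ only in an ending like _2 or _b are one class to them, and where a whole thing is asked for, a point or a joint stands for the part that bears it (a point fixed in the world has none). Each returns a list of dicts, best first, with "confidence" (0 to 1); they miss things now and then, are a little off and sometimes report something else, mostly with a low value. They report only what shows in the picture. A call takes as long as a camera call.
- spotter.search_frame(query, camera): "position" ([column, row] in pixels, amid what is visible of it).
The state is a dict: "t": time; "qpos": joint angles; "joint_vel": joint speeds; "joint_efforts": joint torques, N m; "tcp_pos": TCP position; "tool_rot": TCP orientation; "wrist_force": force on the tool from outside, world axes, zero at the start; "wrist_torque": the same for the moment, N m; "width": finger opening in m.
Only numpy, scipy, OpenCV 4.12 (cv2) and the standard library are available. Lean on these libraries where they do the work, as an engineer would, in place of code of your own. Each camera call takes 0.05 s, during which the arm holds its last target. There are 200 camera calls.

TASK

Get rid of the sharp metal scrap: tip all four stubs out of the scoop into the funnel of the scrap safe without spilling any, then stand the empty scoop upright on the bench and let go of it. Then push the safe's spring-loaded lever all the way down, without forcing it, so that its flap drops all the scrap into the chamber, and finish while still holding the lever down. Leave everything else on the bench where it lies.

Things in the scene. Friction and masses are not known exactly. Their poses are not given: they have to be found in the camera images.
- scrap_safe: grey steel box with clear windows, fixed to the bench. Origin at the bench under the centre of its funnel; z up, -x towards the side where its lever sticks out. Base plate x -85..73, y +-49 mm; box x -69..56, y +-49 mm, 105 mm high, the round funnel on top. The chamber where the scrap must end is the inside of the box, below the flap.
- hopper_mouth (a point): centre of the funnel's opening, 148 mm above the bench: 126 mm across inside, 132 mm outside, narrowing below to a straight throat 83 mm across. A sprung flap shuts the throat from below, 97 mm above the bench.
- drop_lever (a joint): lever and flap, one rigid part on a level shaft at x = 46, z = 97 mm of the safe. 0 rad: flap shut, lever 28 degrees above level (a spring returns it here); 0.733: at its stop, flap hanging 42 degrees down, lever 14 degrees below level. Pressing the tread takes about 4 N at first and 10 N at the stop. Above 0.64 counts as fully down.
- lever_tread (a point): centre of the top face of the black rubber tread at the lever's end, to be pressed down: 36 mm along the lever, 86 mm across it, 185 mm from the shaft. At rest 0.189 m above the bench and 115 mm out (-x) from the safe's origin, at the stop 0.058 m above it and 135 mm out, between them up to 139 mm. A steel arm runs to the shaft on the safe's -y side.
- archtop_guitar: fixed: a guitar lying on its block and, by its neck, on a red vice; keep clear. Its body and block fill the bench beyond x = 0.51 m for y from -0.59 to -0.05 m, up to 0.27 m high; the neck crosses at 0.24 to 0.27 m high beyond x = 0.60 m near y = 0. The vice fills x above 0.42 m for y from 0.11 to 0.31 m, up to 0.27 m high. Above 0.28 m all is free.
- scoop: loose open scoop of folded sheet steel, flat-bottomed, 250 g (+-30%). Origin under the middle of its bottom; z up, spout towards -x. Bottom x -37..44, y +-36 mm; back and sides 48 mm high, 3 mm thick; in front the floor rises at 28 degrees as a 72 mm wide spout to an open lip. A grip bar crosses over it. Drains when tipped nose-down by about 80 degrees.
- scoop_grip (a point): centre of the scoop's wooden grip bar, 102 mm above its bottom: 16 mm thick along the scoop's x, 20 mm high, 72 mm long along the scoop's y, held by straps at both ends (78 mm over all), free above and below. Grip it from above across its 16 mm.
- scoop_lip (a point): middle of the edge of the scoop's spout, over which the scrap leaves: 86 mm in front (-x) of the scoop's origin and 30 mm above its bottom.
- stub0: one of four chunky steel scrap stubs about 22 mm long and 13 mm thick, 18 g, a broken-off cutter (plain 8 mm shank with a thicker head); origin at its middle, x along its length. At the start all four lie in the scoop.
- stub1: one of four chunky steel scrap stubs about 22 mm long and 13 mm thick, 18 g, a sawn-off rod end (9 mm rod with a six-sided brass nut on it); origin at its middle, x along its length. At the start all four lie in the scoop.
- stub2: one of four chunky steel scrap stubs about 22 mm long and 13 mm thick, 18 g, a broken-off cutter (plain 8 mm shank with a thicker head); origin at its middle, x along its length. At the start all four lie in the scoop.
- stub3: one of four chunky steel scrap stubs about 22 mm long and 13 mm thick, 18 g, a sawn-off rod end (9 mm rod with a six-sided brass nut on it); origin at its middle, x along its length. At the start all four lie in the scoop.
- side_cutters: bystander, leave alone: side cutters with red handles, 52x140x14 mm, lying; origin underneath its middle.
- masking_tape: bystander, leave alone: roll of masking tape lying flat, 92 mm across, 22 mm high; origin underneath its middle.
- driver_black: bystander, leave alone: black screwdriver, 160 mm long, 20 mm thick, lying; origin underneath its middle.
- wax_tin: bystander, leave alone: round tin, 66 mm across, 25 mm high; origin underneath its middle.
- cap_jar: bystander, leave alone: small dark pot with a white cap, 38 mm across, 32 mm high; origin underneath its middle.
- nut_file: bystander, leave alone: thin file with a wooden handle, 188 mm long, lying; origin underneath its middle.

How it is judged:
On the way, in this order (a step that is already met when the one before it is completed fails the run):
1. all four stubs lie in the funnel, on the shut flap (horizontal distance between each of stub0, stub1, stub2, stub3 and hopper_mouth below 0.068 m and z of stub0 in the frame of scrap_safe between 0.09 and 0.16 m and z of stub1 in the frame of scrap_safe between 0.09 and 0.16 m and z of stub2 in the frame of scrap_safe between 0.09 and 0.16 m and z of stub3 in the frame of scrap_safe between 0.09 and 0.16 m and value of joint drop_lever below 0.1 rad), for 0.2 s.
2. the scoop stands upright on the bench and is let go (height (world z) of scoop between -0.004 and 0.006 m and angle between scoop's own z axis and vertical below 0.08 rad and linear speed of scoop below 0.02 m/s and contact force between the fingers and scoop below 0.1 N), for 0.2 s.
At the end, for the whole second after the job is handed in: the lever is held down by the fingers (above 0.64 rad, pushed with more than 2 N), all four stubs lie in the chamber below the flap, and the scoop stands upright (within 0.08 rad) and at rest on the bench, not touched (all of step 2 and value of joint drop_lever above 0.64 rad and contact force between the fingers and drop_lever above 2 N and x of stub0 in the frame of scrap_safe between -0.068 and 0.055 m and y of stub0 in the frame of scrap_safe between -0.048 and 0.048 m and z of each of stub0, stub1, stub2, stub3 in the frame of scrap_safe below 0.085 m and x of stub1 in the frame of scrap_safe between -0.068 and 0.055 m and y of stub1 in the frame of scrap_safe between -0.048 and 0.048 m and x of stub2 in the frame of scrap_safe between -0.068 and 0.055 m and y of stub2 in the frame of scrap_safe between -0.048 and 0.048 m and x of stub3 in the frame of scrap_safe between -0.068 and 0.055 m and y of stub3 in the frame of scrap_safe between -0.048 and 0.048 m); the arm keeps its last pose, push and grip.
It fails at once if the lever is forced (pushed with more than 60 N) (contact force between the fingers and drop_lever above 60 N).
It fails at once if a stub is spilled on the bench or floor ((height (world z) of stub0 below 0.03 m and horizontal distance between stub0 and scrap_safe above 0.095 m and distance between stub0 and scoop above 0.1 m) or (height (world z) of stub1 below 0.03 m and horizontal distance between stub1 and scrap_safe above 0.095 m and distance between stub1 and scoop above 0.1 m) or (height (world z) of stub2 below 0.03 m and horizontal distance between stub2 and scrap_safe above 0.095 m and distance between stub2 and scoop above 0.1 m) or (height (world z) of stub3 below 0.03 m and horizontal distance between stub3 and scrap_safe above 0.095 m and distance between stub3 and scoop above 0.1 m)).
It fails at once if a bystander is moved by more than 4 cm (distance of any of side_cutters, masking_tape, driver_black, wax_tin, cap_jar, nut_file from where it was at the start of the episode above 0.04 m).
It also fails if it takes over 67 s, if anything falls off the work surface, if the arm or the gripper's body presses on something with over 40 N, if the wrist force passes 120 N, or if a joint passes its speed limit or range.

## Working session

There is one attempt and no reset: what is moved stays moved. The work goes in short steps, Python scripts to look and compute and a shell command to move; the robot and the scene stay as the last step left them, time stands still between calls to the robot, and variables do not carry over. Pictures are saved under pics/ and viewed, about 8 in all and at most 12, crops included, and the job is handed in when it is done.

```bash
mkdir -p pics; ls
cat > h.py <<'E'
import numpy as np, cv2
from scipy.spatial.transform import Rotation as R
from cell import readout, vision, spotter, bot
def ray2pt(cam,u,v,d):
    c=vision.get_calibration(cam);K=np.array(c["mtx"]);k=c["k1"]
    x=(np.asarray(u,float)-K[0,2])/K[0,0];y=(np.asarray(v,float)-K[1,2])/K[1,1]
    rd=np.hypot(x,y);r=rd.copy() if hasattr(rd,'copy') else rd
    for _ in range(20): r=rd/(1+k*r*r)
    s=1/(1+k*r*r);P=np.array(c["pose"])
    p=np.stack([x*s*d,-y*s*d,-np.asarray(d)*np.ones_like(x)],-1)
    return p@P[:3,:3].T+P[:3,3]
def cloud(cam,depth):
    v,u=np.mgrid[0:400,0:640]
    return ray2pt(cam,u,v,depth)
E
python3 - <<'E'
from h import *
s=readout.get_state();print(s,bot.hold_point_z)
for c in("top","side"):
    im,d=vision.get_image(c);np.savez(f"pics/{c}0.npz",im=im,d=d);cv2.imwrite(f"pics/{c}0.png",im[...,::-1])
    print(c,np.round(vision.get_calibration(c)["pose"],3).tolist(),(d==0).mean())
    X=cloud(c,d)
    for q in["scrap_safe","hopper_mouth","lever_tread","scoop","scoop_grip","scoop_lip","side_cutters","masking_tape","driver_black","wax_tin","cap_jar","nut_file","stub0","stub1"]:
        for r in spotter.search_frame(q,c)[:2]:
            u,v=map(int,np.round(r["position"]));print(q,round(r["confidence"],2),u,v,np.round(X[v,u],3),d[v,u]>0)
E
```

```text
pics
{'t': 0.0, 'qpos': array([-1.19447841,  0.5083102 , -0.23749675,  1.50114474,  0.12570904,
        1.14890606, -0.15477627]), 'joint_vel': array([-3.68923285e-04,  6.72431799e-05, -8.16106593e-04, -1.71996402e-03,
       -3.13173930e-04, -1.20847823e-03,  4.10396157e-04]), 'joint_efforts': array([ 1.48171666e-04, -6.20595932e+01, -2.18653657e+00, -2.49658763e+01,
        1.27150852e-02,  1.18581351e-02,  4.11175733e-06]), 'tcp_pos': array([0.16715676, 0.60170226, 0.23044177]), 'tool_rot': array([-4.24042878e-01, -3.11265997e+00,  2.78097919e-03]), 'wrist_force': array([ 0.30993844, -0.1799472 , -0.17969562]), 'wrist_torque': array([-0.00023508,  0.02205252, -0.00787859]), 'width': 0.08548879622991667} 0.0187
top [[0.079, 0.917, -0.39, -0.121], [-0.997, 0.075, -0.027, -0.154], [0.005, 0.391, 0.92, 1.654], [0.0, 0.0, 0.0, 1.0]] 0.00400390625
scrap_safe 0.62 385 229 [ 0.447 -0.353  0.094] True
hopper_mouth 0.81 383 231 [ 0.437 -0.346  0.099] True
lever_tread 0.8 380 228 [ 0.447 -0.335  0.1  ] True
scoop 0.84 289 234 [ 0.433 -0.009 -0.001] True
scoop_grip 0.68 287 231 [ 0.443 -0.001
[... 798 characters left out ...]
 True
lever_tread 0.21 218 328 [0.391 0.365 0.021] True
scoop 0.75 314 251 [0.411 0.024 0.077] True
scoop 0.7 408 182 [ 0.448 -0.406  0.097] True
scoop_grip 0.8 316 250 [0.407 0.019 0.081] True
scoop_lip 0.59 317 248 [0.401 0.02  0.095] True
side_cutters 0.91 206 298 [0.513 0.335 0.005] True
side_cutters 0.69 437 194 [ 0.396 -0.507  0.026] True
masking_tape 0.61 284 225 [ 0.625 -0.019  0.001] True
driver_black 0.76 218 327 [0.392 0.364 0.023] True
driver_black 0.65 406 184 [ 0.445 -0.392  0.097] True
wax_tin 0.61 438 194 [ 0.393 -0.507  0.028] True
cap_jar 0.63 325 221 [ 0.528 -0.114  0.032] True
nut_file 0.71 195 329 [0.43  0.414 0.016] True
nut_file 0.53 403 182 [ 0.458 -0.391  0.098] True
```

View pics/top0.png

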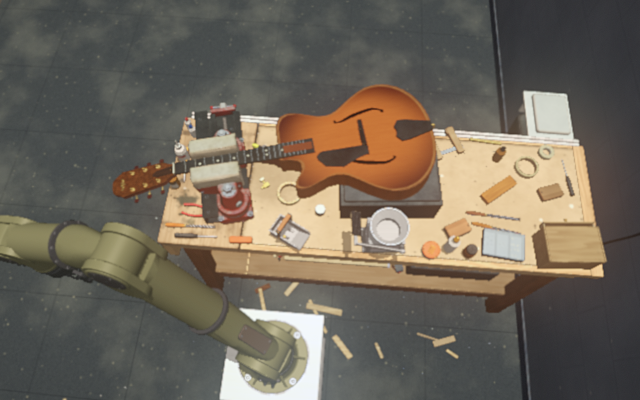

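View pics/side0.png

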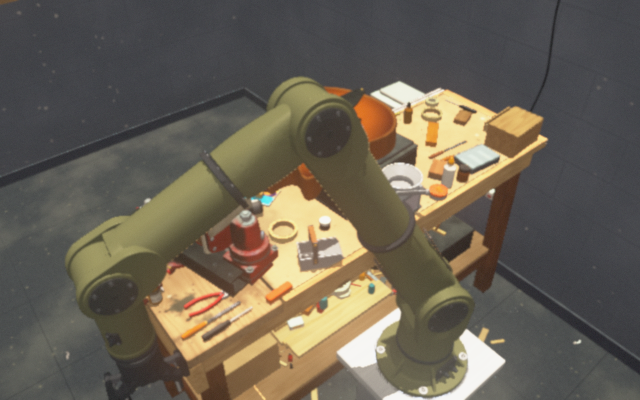

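Run:
```python
from h import *
z=np.load("pics/top0.npz");im=z["im"][175:275,255:455,::-1];a=cv2.resize(im,None,fx=4,fy=4,interpolation=cv2.INTER_CUBIC)
cv2.imwrite("pics/tc.png",a)
X=cloud("top",z["d"])
# funnel rim
m=(abs(X[...,2]-.148)<.006)&(abs(X[...,0]-.44)<.11)&(abs(X[...,1]+.37)<.12)
p=X[m];print(len(p),p.mean(0))
v,u=np.nonzero(m);print(u.min(),u.max(),v.min(),v.max())
(c,r)=cv2.minEnclosingCircle(p[:,:2].astype(np.float32));print(c,r)
m=(X[...,2]>.155)&(X[...,2]<.22)&(abs(X[...,0]-.44)<.12)&(abs(X[...,1]+.3)<.2)
v,u=np.nonzero(m)
print([(a,b,*np.round(X[b,a],3)) for a,b in zip(u,v)][:60])
print("scoop")
for lo,hi in((.085,.115),(.035,.06),(.006,.03)):
  m=(X[...,2]>lo)&(X[...,2]<hi)&(abs(X[...,0]-.44)<.1)&(abs(X[...,1]+.0)<.1)
  p=X[m].astype(np.float32);print(lo,len(p),p.mean(0) if len(p) else 0, cv2.minAreaRect(p[:,:2]) if len(p) else 0)
```

```text
472 [ 0.48181282 -0.35643894  0.14824902]
359 427 194 249
(0.4813390374183655, -0.370032399892807) 0.13604900240898132
[(np.int64(328), np.int64(182), np.float64(0.559), np.float64(-0.141), np.float64(0.209)), (np.int64(329), np.int64(182), np.float64(0.559), np.float64(-0.144), np.float64(0.21)), (np.int64(325), np.int64(183), np.float64(0.55), np.float64(-0.131), np.float64(0.218)), (np.int64(326), np.int64(183), np.float64(0.552), np.float64(-0.134), np.float64(0.214)), (np.int64(327), np.int64(183), np.float64(0.553), np.float64(-0.138), np.float64(0.213)), (np.int64(328), np.int64(183), np.float64(0.559), np.float64(-0.141), np.float64(0.202)), (np.int64(329), np.int64(183), np.float64(0.557), np.float64(-0.144), np.float64(0.206)), (np.int64(355), np.int64(183), np.float64(0.56), np.float64(-0.232), np.float64(0.215)), (np.int64(356), np.int64(183), np.float64(0.559), np.float64(-0.236), np.float64(0.218)), (np.int64(323), np.int64(184), np.float64(0.549), np.float64(-0.124), np.float64(0.211)), (np.int64(324), np.int64(184), np.float64(0.547), np.float64(-0.128), np.float64(0.
[... 3965 characters left out ...]
(318), np.int64(187), np.float64(0.536), np.float64(-0.108), np.float64(0.212)), (np.int64(319), np.int64(187), np.float64(0.537), np.float64(-0.112), np.float64(0.21)), (np.int64(320), np.int64(187), np.float64(0.541), np.float64(-0.115), np.float64(0.202)), (np.int64(321), np.int64(187), np.float64(0.542), np.float64(-0.118), np.float64(0.202)), (np.int64(322), np.int64(187), np.float64(0.544), np.float64(-0.122), np.float64(0.198))]
scoopTraceback (most recent call last):
  File "<stdin>", line 16, in <module>
cv2.error: OpenCV(4.12.0) /io/opencv/modules/imgproc/src/convhull.cpp:143: error: (-215:Assertion failed) total >= 0 && (depth == CV_32F || depth == CV_32S) in function 'convexHull'
```

View pics/tc.png

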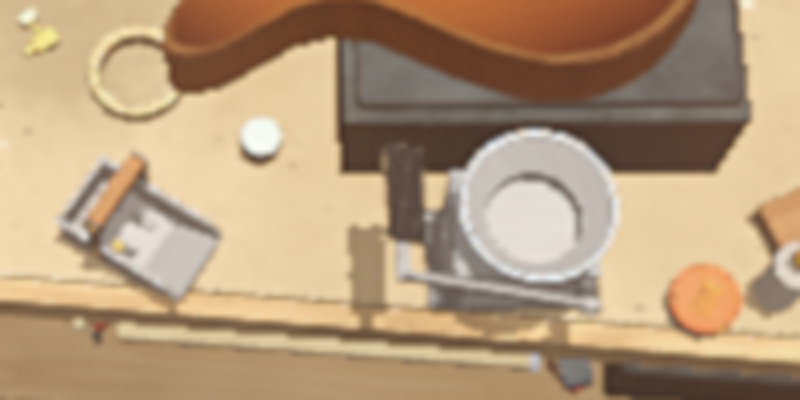

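```bash
cat >> h.py <<'E'
def atz(cam,u,v,z):
    a=ray2pt(cam,u,v,1.);b=ray2pt(cam,u,v,2.);t=(z-a[2])/(b[2]-a[2]);return a+t*(b-a)
E
python3 - <<'E'
from h import *
f=lambda n,x,y,z:print(n,np.round(atz("top",255+(x+.5)/4-.5,175+(y+.5)/4-.5,z),4))
for a in[("rimC",539,206,.148),("rimL",460,206,.148),("rimR",618,206,.148),("rimT",539,130,.148),("rimB",539,282,.148),("tread",405,190,.189),("treadfar",405,145,.189),("treadnear",405,237,.189),("armend",402,275,.18),("armshaft",598,297,.1),("grip",116,191,.112),("gripA",133,160,.112),("gripB",98,220,.112),("lipA",217,235,.03),("lipB",180,300,.03),("backA",105,155,.048),("backB",62,218,.048),("cap",260,138,.032),("edge",400,300,0),("edge2",0,280,0),("tin",705,298,.025)]:f(*a)
z=np.load("pics/side0.npz");X=cloud("side",z["d"]);T=cloud("top",np.load("pics/top0.npz")["d"])
cv2.imwrite("pics/sc.png",cv2.resize(z["im"][150:290,260:460,::-1],None,fx=4,fy=4,interpolation=cv2.INTER_CUBIC))
for n,Y in(("s",X),("t",T)):
  m=(Y[...,2]>.06)&(Y[...,2]<.13)&(abs(Y[...,0]-.44)<.08)&(abs(Y[...,1]+.0)<.09)
  p=Y[m];print(n,len(p),p.mean(0) if len(p) else 0,np.round(p[::4],3).tolist())
  m=(Y[...,2]>.142)&(Y[...,2]<.154)&(abs(Y[...,0]-.44)<.08)&(Y[...,1]<-.28)&(Y[...,1]>-.45)
  p=Y[m];print(len(p),p.min(0),p.max(0))
E
```

```text
rimC [ 0.439  -0.3608  0.148 ]
rimL [ 0.4336 -0.2936  0.148 ]
rimR [ 0.4445 -0.4282  0.148 ]
rimT [ 0.5091 -0.3594  0.148 ]
rimB [ 0.3712 -0.3622  0.148 ]
tread [ 0.4289 -0.2436  0.189 ]
treadfar [ 0.4692 -0.2417  0.189 ]
treadnear [ 0.3878 -0.2456  0.189 ]
armend [ 0.3578 -0.2453  0.18  ]
armshaft [ 0.3774 -0.4201  0.1   ]
grip [0.4364 0.0038 0.112 ]
gripA [ 0.4666 -0.008   0.112 ]
gripB [0.4085 0.0165 0.112 ]
lipA [ 0.431  -0.0843  0.03  ]
lipB [ 0.3669 -0.0564  0.03  ]
backA [0.4937 0.0242 0.048 ]
backB [0.4297 0.0563 0.048 ]
cap [ 0.5285 -0.116   0.032 ]
edge [ 0.3921 -0.2557  0.    ]
edge2 [0.3815 0.1124 0.    ]
tin [ 0.4082 -0.5298  0.025 ]
s 191 [0.42962971 0.0104761  0.10045899] [[0.479, -0.012, 0.11], [0.471, -0.021, 0.11], [0.469, -0.011, 0.113], [0.465, -0.005, 0.116], [0.466, -0.002, 0.113], [0.46, -0.012, 0.111], [0.458, -0.003, 0.114], [0.466, -0.001, 0.105], [0.45, -0.004, 0.115], [0.452, 0.002, 0.113], [0.464, 0.0, 0.099], [0.443, 0.001, 0.115], [0.452, 0.006, 0.108], [0.44, 0.0, 0.113], [0.443, 0.009, 0.112], [0.435, 0.0, 0.113], [0.434, 0.012, 0.116], [0.477, -0.009
[... 977 characters left out ...]
095], [0.453, -0.006, 0.115], [0.468, -0.017, 0.076], [0.453, -0.002, 0.103], [0.467, -0.013, 0.068], [0.446, 0.004, 0.11], [0.45, -0.01, 0.101], [0.44, 0.003, 0.116], [0.447, -0.01, 0.1], [0.438, -0.001, 0.113], [0.434, 0.009, 0.111], [0.439, -0.004, 0.101], [0.43, 0.005, 0.112], [0.423, 0.014, 0.12], [0.429, -0.002, 0.108], [0.423, 0.008, 0.112], [0.419, 0.018, 0.108], [0.42, 0.005, 0.108], [0.415, 0.018, 0.11], [0.419, 0.005, 0.101], [0.41, 0.021, 0.112], [0.414, 0.008, 0.104], [0.408, 0.017, 0.11], [0.404, 0.024, 0.11], [0.407, 0.01, 0.103], [0.404, 0.014, 0.102], [0.403, 0.014, 0.093], [0.405, 0.024, 0.063]]
263 [ 0.36002059 -0.4249356   0.14200029] [ 0.51911258 -0.2941563   0.1539249 ]
```

View pics/sc.png

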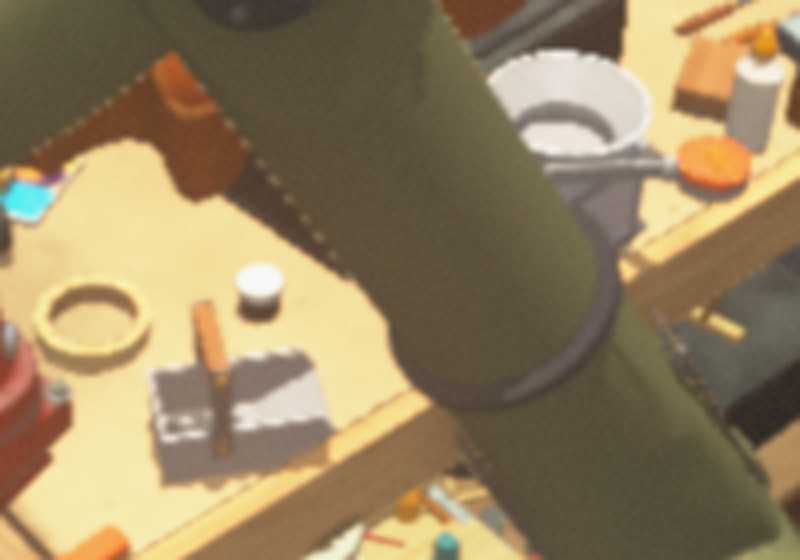

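```bash
cat >> h.py <<'E'
def go(target=None,yaw=None):
    s=readout.get_state();M=R.from_rotvec(s["tool_rot"]);p=s["tcp_pos"]
    print("t",round(s["t"],2),"tcp",np.round(p,4),"x",np.round(M.as_matrix()[:,0],3),"y",np.round(M.as_matrix()[:,1],3),"z",np.round(M.as_matrix()[:,2],3),"F",np.round(s["wrist_force"],1),"w",round(s["width"],4),"q",np.round(s["qpos"],2))
    if target is not None: print("shift mm",np.round(M.inv().apply(np.array(target)-p)*1000,1))
    if yaw is not None: # pointing down, tool y at yaw deg
        c=np.radians(yaw);y=np.array([np.cos(c),np.sin(c),0]);z=np.array([0,0,-1.]);x=np.cross(y,z)
        print("turn deg",np.round((M.inv()*R.from_matrix(np.stack([x,y,z],1))).as_rotvec(degrees=True),1))
E
python3 -m jog '[[[-15,-18,-25,0,0,0,1],[-26,-31,-20,0,0,0,1],[-28,-33,-15,0,0,0,1],[-28,-33,-15,0,0,0,1],[-28,-33,-10,0,0,0,1],[-28,-33,-10,0,0,0,1],[-28,-33,-5,0,0,0,1],[-26,-31,0,0,0,0,1]]]' 60
python3 -c "
from h import *;go([.436,.006,.3],64.5)"
```

```text
t: 2.5
tcp_pos: [0.3037, 0.3047, 0.334]
tool_rot: [0.416, 3.113, 0.003]
wrist_force: [0.1, -0.1, -0.6]
width: 0.0852
t 2.5 tcp [0.3037 0.3047 0.334 ] x [-0.965  0.263 -0.   ] y [0.263 0.965 0.002] z [ 0.001  0.002 -1.   ] F [ 0.1 -0.1 -0.6] w 0.0852 q [-0.72  0.12 -0.14  1.78  0.02  1.24  0.44]
shift mm [-206.1 -253.5   33.7]
turn deg [ 0.1  0.  10.3]
```

```bash
python3 -m jog '[[[-29,-36,0,0,0,0,1],[-32,-40,0,0,0,0,1],[-32,-40,0,0,0,0,1],[-32,-40,0,0,0,0,1],[-32,-40,0,0,0,0,1],[-29,-36,0,0,0,0,1],[-20,-22,15,0,0,0,1],[0,0,10,0,0,10,1]]]'
python3 - <<'E'
from h import *
go([.436,.006,.0833],64.5)
im,d=vision.get_image("top");cv2.imwrite("pics/t2.png",cv2.resize(im[175:255,260:340,::-1],None,fx=6,fy=6,interpolation=cv2.INTER_CUBIC))
im,d=vision.get_image("side");cv2.imwrite("pics/s2.png",cv2.resize(im[170:290,250:390,::-1],None,fx=5,fy=5,interpolation=cv2.INTER_CUBIC))
X=cloud("side",d);m=(X[...,2]>.105)&(X[...,2]<.12)&(abs(X[...,0]-.44)<.08)&(abs(X[...,1]+.0)<.06)
p=X[m];print(len(p),p.mean(0),cv2.minAreaRect(p[:,:2].astype(np.float32)))
E
```

```text
t: 3.5
tcp_pos: [0.4405, -0.008, 0.311]
tool_rot: [0.695, 3.055, 0.009]
wrist_force: [-0.9, 1.3, -0.8]
width: 0.0858
t 3.5 tcp [ 0.4405 -0.008   0.311 ] x [-0.901  0.433 -0.007] y [0.433 0.902 0.007] z [ 0.01   0.003 -1.   ] F [-0.9  1.3 -0.8] w 0.0858 q [-0.23  0.15  0.23  1.82 -0.04  1.17  1.14]
shift mm [ 11.8   9.  227.7]
turn deg [ 0.4  0.4 -0.1]
116 [0.43752126 0.00606655 0.11125364] ((0.4395357668399811, 0.004354121163487434), (0.01664324291050434, 0.08341030031442642), 62.099273681640625)
```

View pics/s2.png

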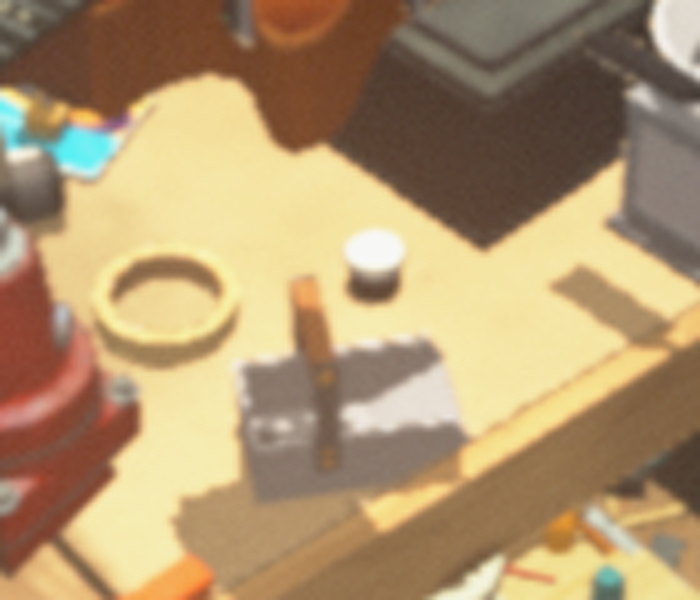

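```bash
python3 -m jog '[[[6,5,20,0,0,-1,1],[5,4,35,0,0,0,1],[0,0,40,0,0,0,1],[0,0,40,0,0,0,1],[0,0,35,0,0,0,1],[0,0,25,0,0,0,1],[0,0,12,0,0,0,1],[0,0,5,0,0,0,1]]]'
python3 - <<'E'
from h import *
go([.4375,.006,.0833],63)
E
```

```text
t: 4.6
tcp_pos: [0.4394, 0.0141, 0.098]
tool_rot: [0.598, 3.067, 0.019]
wrist_force: [1.2, 0.4, 0.6]
width: 0.0853
t 4.6 tcp [0.4394 0.0141 0.098 ] x [-0.927  0.376 -0.014] y [0.376 0.927 0.015] z [ 0.019  0.008 -1.   ] F [1.2 0.4 0.6] w 0.0853 q [-0.2   0.4   0.16  2.17 -0.13  0.56  1.24]
shift mm [-1.1 -8.4 14.6]
turn deg [0.9 0.8 4.9]
```

```bash
python3 -m jog '[[[0,-5,6,0.5,0.5,3,1],[0,-3,6,0,0,2,1],[0,0,3,0,0,0,1],[0,0,0,0,0,0,1],[0,0,0,0,0,0,0.2],[0,0,0,0,0,0,0],[0,0,0,0,0,0,0],[0,0,0,0,0,0,0]]]' 70
python3 - <<'E'
from h import *
go([.4375,.006,.0833],63)
E
```

```text
t: 5.6
tcp_pos: [0.4379, 0.0066, 0.0842]
tool_rot: [0.74, 3.043, 0.011]
wrist_force: [-1.2, -1.1, 2.7]
width: 0.0148
t 5.6 tcp [0.4379 0.0066 0.0842] x [-0.888  0.459 -0.008] y [0.459 0.888 0.009] z [ 0.011  0.004 -1.   ] F [-1.2 -1.1  2.7] w 0.0148 q [-0.2   0.43  0.18  2.18 -0.15  0.53  1.19]
shift mm [ 0.1 -0.7  0.9]
turn deg [ 0.5  0.4 -0.3]
```

```bash
python3 -m jog '[[[0,0,-8,0,0,0,0],[0,0,-20,0,0,0,0],[0,0,-35,0,0,0,0],[0,0,-40,0,0,0,0],[0,0,-40,0,0,0,0],[0,0,-40,0,0,0,0],[0,0,-30,0,0,0,0],[0,0,-15,0,0,0,0]]]'
python3 - <<'E'
from h import *
go([.4375,-.27,.35],63)
im,d=vision.get_image("top");cv2.imwrite("pics/t3.png",cv2.resize(im[150:260,240:400,::-1],None,fx=5,fy=5,interpolation=cv2.INTER_CUBIC))
E
```

```text
t: 6.6
tcp_pos: [0.4313, 0.0051, 0.3197]
tool_rot: [0.743, 3.051, 0.006]
wrist_force: [0.3, 0.7, -3.7]
width: 0.0148
t 6.6 tcp [0.4313 0.0051 0.3197] x [-0.888  0.46  -0.001] y [0.46  0.888 0.004] z [ 0.002  0.003 -1.   ] F [ 0.3  0.7 -3.7] w 0.0148 q [-0.28  0.13  0.25  1.82 -0.04  1.2   1.07]
shift mm [-131.9 -241.3  -31.2]
turn deg [ 0.2  0.  -0.4]
```

View pics/t3.png

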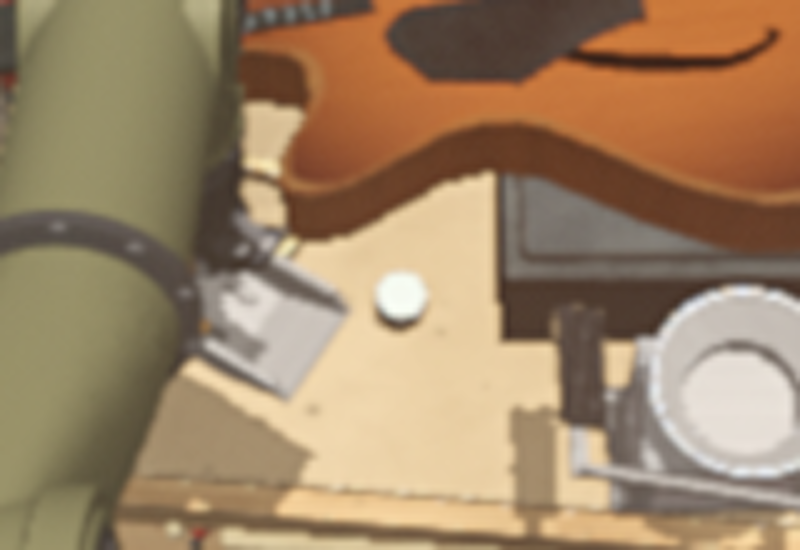

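```bash
cat > k.py <<'E'
from h import *
from scipy.optimize import least_squares
import itertools
D=[([-1.194,.508,-.237,1.501,.126,1.149,-.155],[.167,.602,.2304],[-.424,-3.1127,.0028]),([-.72,.12,-.14,1.78,.02,1.24,.44],[.3037,.3047,.334],[.416,3.113,.003]),([-.23,.15,.23,1.82,-.04,1.17,1.14],[.4405,-.008,.311],[.695,3.055,.009]),([-.2,.4,.16,2.17,-.13,.56,1.24],[.4394,.0141,.098],[.598,3.067,.019]),([-.2,.43,.18,2.18,-.15,.53,1.19],[.4379,.0066,.0842],[.74,3.043,.011]),([-.28,.13,.25,1.82,-.04,1.2,1.07],[.4313,.0051,.3197],[.743,3.051,.006])]
def fk(q,L,sg,off):
    M=R.from_euler('z',sg[0]*q[0]);p=np.array([0,0,L[0]])
    M=M*R.from_euler('y',q[1])*R.from_euler('z',sg[1]*q[2]);p=p+M.apply([0,0,L[1]])
    M=M*R.from_euler('y',q[3])*R.from_euler('z',sg[2]*q[4]);p=p+M.apply([0,0,L[2]])
    M=M*R.from_euler('y',q[5])*R.from_euler('z',sg[3]*q[6]+off);p=p+M.apply([0,0,L[3]])
    return p,M
def res(x,sg):
    o=[]
    for q,p,r in D:
        a,M=fk(q,x[:4],sg,x[4]);o+=[*(a-p),*(.1*(M.inv()*R.from_rotvec(r)).as_rotvec())]
    return np.array(o)
def fit():
    b=None
    for sg in itertools.product([1,-1],repeat=4):
      for o in(0,1.57,3.14,-1.57):
        f=least_squares(res,[.36,.42,.4,.3,o],args=(sg,))
        if b is None or f.cost<b[0]: b=(f.cost,f.x,sg,np.abs(f.fun).max())
    return b
LO=np.array([-3.08,-.24,-1.43,0,-1.52,.17,-2.89]);HI=np.array([3.08,2.05,1.35,2.5,4.66,1.96,2.89])
if __name__=="__main__":
    b=fit();print(b);L,sg=b[1],b[2]
    C=np.array([.439,-.361]);q0=np.array(D[-1][0])
    for az in(-100,-117,-130,-145,-160,180,90):
      s=np.array([np.cos(np.radians(az)),np.sin(np.radians(az)),0]);u=np.array([0,0,1.])
      q=q0.copy();out=[]
      for tip in range(0,121,20):
        t=np.radians(tip);f=s*np.cos(t)-u*np.sin(t);n=s*np.sin(t)+u*np.cos(t)
        lip=np.array([*C,.185])-.01*s;tcp=lip-.086*f+.053*n
        z=-n;y=-f;M=R.from_matrix(np.stack([np.cross(y,z),y,z],1))
        def g(q):
            a,N=fk(q,L[:4],sg,L[4]);return np.r_[(a-tcp)*10,(N.inv()*M).as_rotvec()*3,.02*(q-qp)]
        qp=q.copy();best=None
        for k in range(6 if tip==0 else 1):
            st=np.clip(q+(np.random.default_rng(k).normal(0,.5,7) if k else 0),LO+.03,HI-.03)
            r=least_squares(g,st,bounds=(LO+.02,HI-.02))
            if best is None or r.cost<best.cost:best=r
        q=best.x;out.append((tip,round(float(np.abs(best.fun[:6]).max()),3)))
      print(az,out,np.round(q,2))
E
python3 k.py
```

```text
(np.float64(0.0016507878279035447), array([-0.43888211,  0.5882574 ,  0.38339963, -0.31491094,  1.57058492]), (-1, -1, -1, -1), np.float64(0.02420955134182587))
-100 [(0, 0.0), (20, 0.0), (40, 0.0), (60, 0.0), (80, 0.0), (100, 0.0), (120, 0.001)] [ 0.4   0.5  -0.58  0.14 -1.5   1.2   0.67]
-117 [(0, 0.0), (20, 0.0), (40, 0.0), (60, 0.0), (80, 0.0), (100, 0.0), (120, 0.127)] [ 0.33  0.58 -0.29  0.02 -1.5   1.11  0.7 ]
-130 [(0, 0.0), (20, 0.0), (40, 0.0), (60, 0.0), (80, 0.0), (100, 0.03), (120, 0.241)] [ 0.34  0.62 -0.31  0.02 -1.33  1.03  0.76]
-145 [(0, 0.0), (20, 0.0), (40, 0.0), (60, 0.0), (80, 0.0), (100, 0.179), (120, 0.378)] [ 0.36  0.66 -0.27  0.02 -1.2   0.93  0.8 ]
-160 [(0, 0.0), (20, 0.0), (40, 0.0), (60, 0.0), (80, 0.133), (100, 0.318), (120, 0.519)] [ 0.39  0.69 -0.19  0.02 -1.11  0.82  0.81]
180 [(0, 0.0), (20, 0.0), (40, 0.0), (60, 0.059), (80, 0.334), (100, 0.493), (120, 0.704)] [ 0.45  0.74 -0.05  0.02 -0.99  0.66  0.75]
90 [(0, 0.0), (20, 0.0), (40, 0.0), (60, 0.0), (80, 0.225), (100, 0.395), (120, 0.602)] [ 0.95  0.72  1.32  0.02 -0.13  0.74 -0.78]
```

```bash
python3 - <<'E'
s=open('k.py').read()
s=s.replace("""p=p+M.apply([0,0,L[1]])""","""p=p+M.apply([L[4],0,L[1]])""").replace("p=p+M.apply([0,0,L[2]])","p=p+M.apply([L[5],0,L[2]])").replace("*R.from_euler('z',sg[3]*q[6]+off);p=p+M.apply([0,0,L[3]])",";p=p+M.apply([L[6],0,L[3]]);M=M*R.from_euler('z',sg[3]*q[6]+off)")
s=s.replace("x[:4],sg,x[4]","x[:7],sg,x[7]").replace("L[:4],sg,L[4]","L[:7],sg,L[7]").replace("[.36,.42,.4,.3,o]","[.36,.42,.4,.3,0,0,0,o],bounds=([.1,.2,.2,.15,-.15,-.15,-.15,-4],[.6,.7,.7,.5,.15,.15,.15,4])")
s=s.replace("return np.array(o)","return np.r_[o,.01*(np.array(x[4:7])),.003*(np.array(x[:4])-[.36,.42,.4,.3])]")
open('k.py','w').write(s)
E
python3 k.py
```

```text
(np.float64(0.0015669350796865052), array([ 0.1       ,  0.54632823,  0.3794999 ,  0.20771968, -0.02467915,
       -0.01810491, -0.02697075,  1.57058492]), (-1, -1, -1, -1), np.float64(0.027107807072799972))
-100 [(0, 0.0), (20, 0.0), (40, 0.0), (60, 0.0), (80, 0.0), (100, 0.0), (120, 0.0)] [ 1.4   1.17 -0.9   1.37 -1.01  1.94  1.95]
-117 [(0, 0.0), (20, 0.0), (40, 0.0), (60, 0.0), (80, 0.0), (100, 0.0), (120, 0.0)] [ 1.39  1.01 -0.6   1.55 -1.24  1.94  2.25]
-130 [(0, 0.0), (20, 0.0), (40, 0.0), (60, 0.0), (80, 0.0), (100, 0.0), (120, 0.0)] [ 1.35  0.91 -0.42  1.7  -1.4   1.94  2.44]
-145 [(0, 0.0), (20, 0.0), (40, 0.0), (60, 0.0), (80, 0.0), (100, 0.0), (120, 0.0)] [ 1.5   0.89 -0.59  1.88 -1.5   1.69  2.61]
-160 [(0, 0.0), (20, 0.0), (40, 0.0), (60, 0.0), (80, 0.001), (100, 0.001), (120, 0.035)] [ 1.87  1.26 -1.41  2.05 -1.5   0.84  2.83]
180 [(0, 0.0), (20, 0.0), (40, 0.0), (60, 0.001), (80, 0.267), (100, 0.698), (120, 0.787)] [ 1.95  1.23 -1.41  2.06 -1.5   0.79  2.87]
90 [(0, 0.0), (20, 0.0), (40, 0.0), (60, 0.001), (80, 0.001), (100, 0.0), (120, 0.024)] [ 0.17  0.73  0.11  2.14  1.93  1.94 -2.87]
```

```bash
python3 -m jog '[[[-8,-12,-5,0,0,0,0],[-16,-24,-6,0,0,0,0],[-25,-37,-6,0,0,0,0],[-28,-41,-6,0,0,0,0],[-28,-41,-6,0,0,0,0],[-25,-36,-6,0,0,0,0],[-16,-24,-5,0,0,-5,0],[-7,-10,0,0,0,-6,0]]]'
python3 - <<'E'
from h import *
go([.464,-.268,.36],75)
E
```

```text
t: 7.65
tcp_pos: [0.4602, -0.2795, 0.356]
tool_rot: [-0.44, -3.102, -0.003]
wrist_force: [-0.1, 0.1, -3.0]
width: 0.0149
t 7.65 tcp [ 0.4602 -0.2795  0.356 ] x [-0.961  0.278  0.009] y [0.278 0.961 0.   ] z [-0.009  0.003 -1.   ] F [-0.1  0.1 -3. ] w 0.0149 q [ 0.22  0.31  0.4   1.5  -0.12  1.37  1.92]
shift mm [-0.4 12.1 -4. ]
turn deg [ 0.  -0.5 -1.1]
```

```bash
python3 -m jog '[[[0,-2,2,-6,0,0,0],[0,-4,2,-8,0,0,0],[0,-8,2,-8,0,0,0],[0,-10,2,-8,0,0,0],[0,-5,8,0,0,0,0],[0,-5,8,0,0,0,0],[0,-5,8,0,0,0,0],[0,0,0,0,0,0,0]]]'
cat >> h.py <<'E'
def lip():
    s=readout.get_state();M=R.from_rotvec(s["tool_rot"]).as_matrix();p=s["tcp_pos"]
    l=p+M@np.array([0,-.086,.053]);n=-M[:,2];sd=-M[:,1]
    tip=np.degrees(np.arctan2(-sd[2],n[2]));h=n[:2]*0+(-M[:2,1] if tip<60 else n[:2]);h/=np.linalg.norm(h)
    C=np.array([.439,-.361]);e=l[:2]-C
    print("lip",np.round(l,4),"tip",round(tip,1),"s az",round(np.degrees(np.arctan2(h[1],h[0])),1),"along s mm",round(1000*e@h,1),"across(x_t)",round(1000*e@M[:2,0],1),"roll x_z",round(M[2,0],3))
    up=M.T@np.array([0,0,.01]);sh=M.T@np.r_[h*.01,0];print("up10",np.round(up*1000,1),"s10",np.round(sh*1000,1))
E
python3 - <<'E'
from h import *
go();lip()
E
```

```text
t: 8.65
tcp_pos: [0.4494, -0.3067, 0.3059]
tool_rot: [0.424, 2.943, 0.81]
wrist_force: [0.2, -0.3, -3.5]
width: 0.015
t 8.65 tcp [ 0.4494 -0.3067  0.3059] x [-0.96   0.278  0.015] y [0.247 0.824 0.51 ] z [ 0.129  0.493 -0.86 ] F [ 0.2 -0.3 -3.5] w 0.015 q [ 0.64  0.51  0.33  1.45 -0.56  1.58  2.35]
lip [ 0.4351 -0.3514  0.2165] tip 30.6 s az -106.7 along s mm -8.1 across(x_t) 6.4 roll x_z 0.015
up10 [ 0.2  5.1 -8.6] s10 [ 0.1 -8.6 -5.1]
```

```bash
python3 -m jog '[[[-3,-11,-6,-8,0,0,0],[-3,-12,-7,-8,0,0,0],[0,-12,-7,-8,0,0,0],[0,-12,-8,-6,0,0,0],[0,0,0,0,0,0,0],[0,0,0,0,0,0,0],[0,0,0,0,0,0,0],[0,0,0,0,0,0,0]]]'
python3 - <<'E'
from h import *
go();lip()
im,d=vision.get_image("top");cv2.imwrite("pics/t4.png",cv2.resize(im[160:270,310:470,::-1],None,fx=5,fy=5,interpolation=cv2.INTER_CUBIC))
E
```

```text
t: 9.65
tcp_pos: [0.4476, -0.3539, 0.3016]
tool_rot: [0.339, 2.578, 1.51]
wrist_force: [0.7, -0.1, -2.9]
width: 0.015
t 9.65 tcp [ 0.4476 -0.3539  0.3016] x [-0.966  0.26  -0.002] y [0.125 0.472 0.872] z [ 0.228  0.842 -0.489] F [ 0.7 -0.1 -2.9] w 0.015 q [ 0.95  0.8   0.16  1.25 -0.79  1.95  2.47]
lip [ 0.4488 -0.3499  0.2006] tip 60.7 s az -105.1 along s mm -13.3 across(x_t) -6.6 roll x_z -0.002
up10 [-0.   8.7 -4.9] s10 [ 0.  -4.9 -8.7]
```

View pics/t4.png

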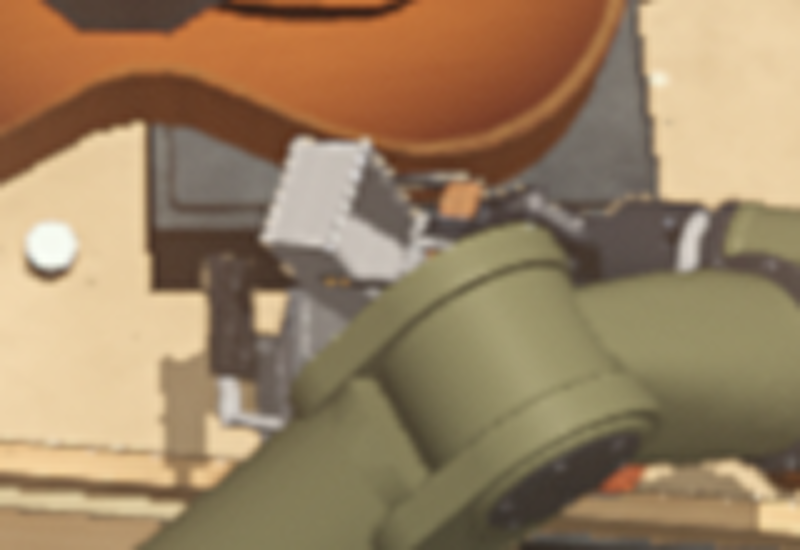

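```bash
python3 -m jog '[[[2,-8,-10,-6,0,0,0],[2,-8,-10,-6,0,0,0],[0,-8,-9,-6,0,0,0],[0,-7,-9,-6,0,0,0],[0,0,0,0,0,0,0],[0,0,0,0,0,0,0],[0,0,0,0,0,0,0],[0,0,0,0,0,0,0]]]'
python3 - <<'E'
from h import *
go();lip()
E
```

```text
t: 10.7
tcp_pos: [0.4346, -0.3947, 0.2917]
tool_rot: [0.272, 2.191, 1.979]
wrist_force: [0.8, -0.2, -3.1]
width: 0.0149
t 10.7 tcp [ 0.4346 -0.3947  0.2917] x [-0.968  0.252 -0.008] y [0.017 0.099 0.995] z [ 0.251  0.963 -0.101] F [ 0.8 -0.2 -3.1] w 0.0149 q [ 1.34  1.09 -0.58  1.11 -0.65  1.96  2.15]
lip [ 0.4464 -0.3522  0.2008] tip 84.2 s az -104.6 along s mm -10.4 across(x_t) -5.0 roll x_z -0.008
up10 [-0.1  9.9 -1. ] s10 [ 0.  -1.  -9.9]
```

```bash
python3 -m jog '[[[2,-10,-10,-6,0,0,0],[2,-10,-9,-6,0,0,0],[0,-9,-9,-6,0,0,0],[0,-6,-9,-6,0,0,0],[0,0,0,0,0,0,0],[0,0,0,0,0,0,0],[0,0,0,0,0,0,0],[0,0,0,0,0,0,0]]]'
python3 - <<'E'
from h import *
go();lip()
im,d=vision.get_image("side");cv2.imwrite("pics/s5.png",cv2.resize(im[90:230,340:500,::-1],None,fx=4,fy=4,interpolation=cv2.INTER_CUBIC))
E
```

```text
t: 11.7
tcp_pos: [0.4258, -0.4257, 0.264]
tool_rot: [0.196, 1.737, 2.354]
wrist_force: [0.2, 1.0, -2.0]
width: 0.0148
t 11.7 tcp [ 0.4258 -0.4257  0.264 ] x [-0.969  0.245 -0.017] y [-0.088 -0.284  0.955] z [0.229 0.927 0.297] F [ 0.2  1.  -2. ] w 0.0148 q [ 1.47  1.45 -1.04  1.04 -0.58  1.96  1.89]
lip [ 0.4455 -0.3522  0.1976] tip 107.3 s az -103.9 along s mm -10.1 across(x_t) -4.2 roll x_z -0.017
up10 [-0.2  9.5  3. ] s10 [-0.1  3.  -9.5]
```

View pics/s5.png

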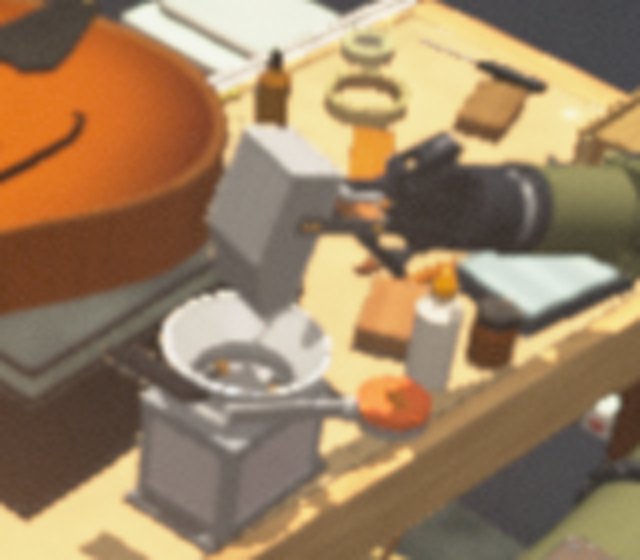

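```bash
python3 -m jog '[[[0,8,2,0,0,0,0],[0,-8,-2,0,0,0,0],[0,8,2,0,0,0,0],[0,-8,-2,0,0,0,0],[0,0,0,0,0,0,0],[0,15,14,7,0,0,0],[0,16,12,8,0,0,0],[0,14,10,8,0,0,0]]]'
python3 - <<'E'
from h import *
go();lip()
im,d=vision.get_image("side");cv2.imwrite("pics/s6.png",cv2.resize(im[130:220,350:450,::-1],None,fx=6,fy=6,interpolation=cv2.INTER_CUBIC))
for c in("side","top"):
  if c=="top": vision.get_image("top")
  for q in("stub0","stub1"):
    print(c,q,[(np.round(r["position"]).tolist(),round(r["confidence"],2)) for r in spotter.search_frame(q,c)])
E
```

```text
t: 12.75
tcp_pos: [0.4314, -0.3993, 0.3093]
tool_rot: [0.266, 2.197, 1.978]
wrist_force: [-0.4, 0.3, -1.9]
width: 0.0151
t 12.75 tcp [ 0.4314 -0.3993  0.3093] x [-0.969  0.246 -0.009] y [0.017 0.103 0.995] z [ 0.246  0.964 -0.104] F [-0.4  0.3 -1.9] w 0.0151 q [ 1.48  1.19 -1.01  1.08 -0.42  1.87  1.89]
lip [ 0.443  -0.3571  0.2182] tip 84.1 s az -104.3 along s mm -4.8 across(x_t) -2.9 roll x_z -0.009
up10 [-0.1  9.9 -1. ] s10 [ 0.  -1.  -9.9]
side stub0 []
side stub1 []
top stub0 []
top stub1 []
```

View pics/s6.png

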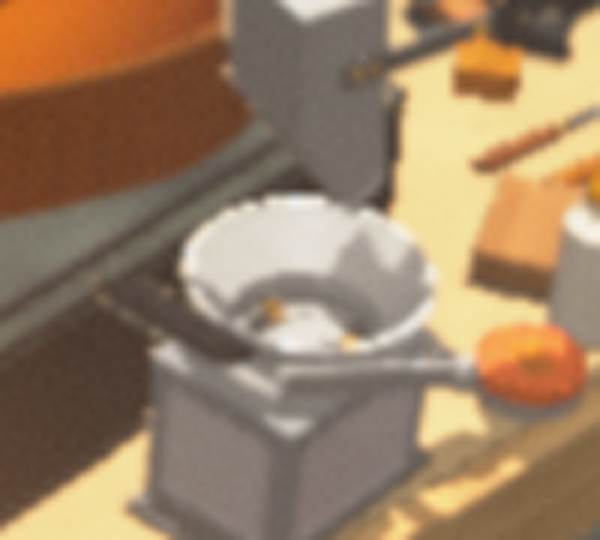

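```bash
python3 -m jog '[[[0,18,11,8,0,0,0],[0,18,10,8,0,0,0],[0,17,8,8,0,0,0],[0,17,6,8,0,0,0],[0,16,5,8,0,0,0],[0,15,4,8,0,0,0],[0,13,3,8,0,0,0],[0,12,2,8,0,0,0]]]'
python3 - <<'E'
from h import *
go([.47,-.26,.37],75);lip()
E
```

```text
t: 14.05
tcp_pos: [0.4537, -0.3036, 0.3703]
tool_rot: [0.403, 3.04, 0.567]
wrist_force: [-0.4, 0.4, -2.5]
width: 0.0145
t 14.05 tcp [ 0.4537 -0.3036  0.3703] x [-0.966  0.256  0.024] y [0.247 0.9   0.358] z [ 0.07   0.352 -0.934] F [-0.4  0.4 -2.5] w 0.0145 q [ 1.26  0.51 -0.9   1.33  0.04  1.55  1.71]
shift mm [-4.6 43.2 16.8]
turn deg [21.  -1.4 -0.1]
lip [ 0.4362 -0.3624  0.2901] tip 21.0 s az -105.4 along s mm 2.1 across(x_t) 2.4 roll x_z 0.024
up10 [ 0.2  3.6 -9.3] s10 [ 0.1 -9.3 -3.6]
```

```bash
python3 -m jog '[[[0,12,6,8,-1,0,0],[0,12,4,8,0,0,0],[0,8,2,5,0,0,0],[0,5,0,0,0,0,0],[0,0,0,0,0,0,0],[0,0,0,0,0,0,0],[0,0,0,0,0,0,0],[0,0,0,0,0,0,0]]]'
python3 - <<'E'
from h import *
go([.455,.02,.36],63);lip()
im,d=vision.get_image("top");a=cv2.resize(im[170:250,320:430,::-1],None,fx=6,fy=6,interpolation=cv2.INTER_CUBIC)
cv2.imwrite("pics/t7.png",a)
E
```

```text
t: 15.05
tcp_pos: [0.4618, -0.2643, 0.3566]
tool_rot: [-0.413, -3.089, -0.023]
wrist_force: [-0.9, -0.1, -2.8]
width: 0.0147
t 15.05 tcp [ 0.4618 -0.2643  0.3566] x [-0.964  0.263  0.027] y [0.263 0.965 0.011] z [-0.023  0.018 -1.   ] F [-0.9 -0.1 -2.8] w 0.0147 q [ 1.04  0.38 -0.85  1.48  0.27  1.44  1.49]
shift mm [ 81.3 272.5   1.8]
turn deg [ 0.5 -1.6 11.8]
lip [ 0.4379 -0.3463  0.3027] tip 0.6 s az -105.3 along s mm -13.9 across(x_t) 4.9 roll x_z 0.027
up10 [  0.3   0.1 -10. ] s10 [  0.  -10.   -0.1]
```

View pics/t7.png

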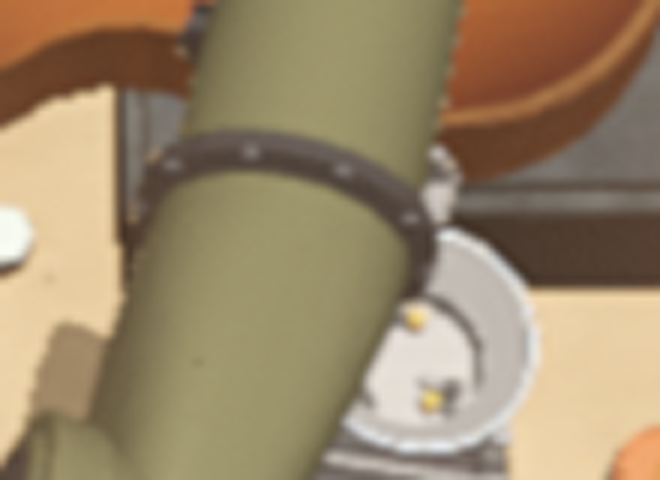

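```bash
python3 -m jog '[[[5,15,0,0,-1,0,0],[10,30,0,0,0,0,0],[12,40,0,0,0,0,0],[12,42,0,0,0,0,0],[12,42,0,0,0,0,0],[12,40,0,0,0,0,0],[12,33,0,0,0,6,0],[8,18,0,0,0,5,0]]]'
python3 - <<'E'
from h import *
go([.45,.015,.2],63)
im,d=vision.get_image("top");im2,d2=vision.get_image("side")
np.savez("pics/8.npz",im=im,d=d,im2=im2,d2=d2)
f=lambda i,a,b:cv2.resize(i[a:a+60,b:b+80,::-1],(400,300),interpolation=cv2.INTER_CUBIC)
cv2.imwrite("pics/c8.png",np.vstack([np.hstack([f(im,195,350),f(im2,150,370)]),np.hstack([f(im,190,260),f(im2,190,275)])]))
E
```

```text
t: 16.1
tcp_pos: [0.4484, 0.0243, 0.3616]
tool_rot: [-0.719, -3.058, -0.02]
wrist_force: [0.5, -0.5, -2.1]
width: 0.0149
t 16.1 tcp [0.4484 0.0243 0.3616] x [-0.895  0.445  0.003] y [0.445 0.895 0.012] z [ 0.003  0.012 -1.   ] F [ 0.5 -0.5 -2.1] w 0.0149 q [ 0.65  0.2  -0.93  1.68  0.15  1.34  0.81]
shift mm [ -6.1  -9.6 161.4]
turn deg [ 0.7 -0.2  0.5]
```

View pics/c8.png

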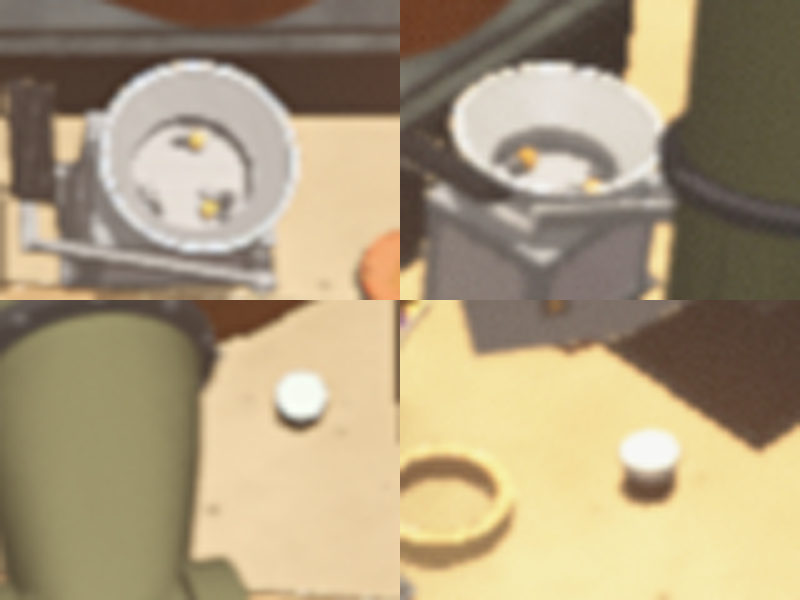

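```bash
python3 -m jog '[[[-4,-6,15,0.5,0,0,0],[-2,-4,30,0,0,0,0],[0,0,40,0,0,0,0],[0,0,40,0,0,0,0],[0,0,40,0,0,0,0],[0,0,35,0,0,0,0],[0,0,25,0,0,0,0],[0,0,12,0,0,0,0]]]'
python3 - <<'E'
from h import *
go([.45,.015,.0842],63)
z=np.load("pics/8.npz")
im=z["im"];print("gray around funnel floor");g=cv2.cvtColor(im,cv2.COLOR_RGB2GRAY)[222:242,374:402]
for r in g: print(*r)
E
```

```text
t: 17.2
tcp_pos: [0.4459, 0.0056, 0.1119]
tool_rot: [-0.715, -3.056, -0.001]
wrist_force: [0.4, -0.6, -1.9]
width: 0.0149
t 17.2 tcp [0.4459 0.0056 0.1119] x [-0.896  0.443  0.004] y [ 0.443  0.896 -0.   ] z [-0.003  0.002 -1.   ] F [ 0.4 -0.6 -1.9] w 0.0149 q [ 0.48  0.47 -0.77  2.11  0.48  0.74  0.51]
shift mm [ 0.4 10.2 27.7]
turn deg [-0.  -0.2  0.7]
gray around funnel floor
197 198 198 194 181 174 195 215 221 216 196 172 163 167 192 216 222 219 202 178 153 126 129 163 187 192 189 188
196 197 194 182 181 200 218 223 221 207 171 135 126 137 172 198 210 218 220 218 202 168 133 131 166 188 190 188
196 195 188 184 201 217 223 222 222 217 198 174 165 153 153 171 197 217 224 225 221 203 166 126 139 177 191 189
196 193 189 199 218 224 224 223 224 224 222 220 217 201 182 184 205 221 225 225 226 222 204 160 131 166 190 191
195 194 193 207 221 224 223 223 223 224 224 225 225 223 219 219 222 225 225 225 226 227 222 192 140 141 173 187
196 197 207 219 223 223 223 223 223 223 223 223 224 224 224 225 224 224 224 224 224 225 224 206 161 125 159 185
195 198 210 222 223 222 222 222 222 222 222 22
[... 821 characters left out ...]
 122 158 196 200 184 186 188
218 213 201 199 197 180 146 142 187 219 224 224 224 225 222 204 195 207 201 167 125 133 179 206 206 194 189 189
198 218 212 201 198 190 165 147 180 214 223 224 224 225 221 197 174 187 188 163 140 155 190 200 194 190 189 188
158 201 219 213 200 195 188 181 196 218 225 226 225 226 224 208 179 174 178 160 143 157 180 190 188 188 188 187
129 160 202 218 211 200 193 192 198 209 217 220 222 225 226 222 206 199 207 191 167 173 185 189 189 188 189 192
128 131 159 196 211 208 200 195 194 195 198 203 208 213 216 218 213 206 206 198 187 187 189 189 188 189 197 209
129 128 129 146 174 203 214 210 204 193 191 192 192 193 194 195 194 193 191 190 188 189 190 189 193 201 210 216
```

```bash
python3 -m jog '[[[0,2,10,0,0,0,0],[0,2,9,0,0,0,0],[0,0,5,0,0,0,0],[0,0,2,0,0,0,0],[0,0,0,0,0,0,0],[0,0,0,0,0,0,0],[0,0,0,0,0,0,0],[0,0,0,0,0,0,0]]]'
python3 - <<'E'
from h import *
go([.45,.015,.0842],63)
E
```

```text
t: 18.2
tcp_pos: [0.4491, 0.0088, 0.0858]
tool_rot: [-0.716, -3.059, -0.002]
wrist_force: [0.0, 0.3, -2.2]
width: 0.0149
t 18.2 tcp [0.4491 0.0088 0.0858] x [-0.896  0.444  0.   ] y [0.444 0.896 0.001] z [ 0.     0.001 -1.   ] F [ 0.   0.3 -2.2] w 0.0149 q [ 0.43  0.51 -0.73  2.14  0.54  0.68  0.45]
shift mm [2.  5.9 1.6]
turn deg [ 0.1 -0.   0.6]
```

Still hanging (−2.2 N), about 1–2 mm up. Lower slightly, then release.

```bash
python3 -m jog '[[[0,0,1.5,0,0,0,0],[0,0,1,0,0,0,0],[0,0,0.5,0,0,0,0],[0,0,0,0,0,0,0.3],[0,0,0,0,0,0,0.7],[0,0,0,0,0,0,1],[0,0,0,0,0,0,1],[0,0,0,0,0,0,1]]]'
python3 - <<'E'
from h import *
go([.43,-.15,.35])
E
```

```text
t: 19.2
tcp_pos: [0.4496, 0.009, 0.0845]
tool_rot: [0.715, 3.056, 0.0]
wrist_force: [-0.6, 0.3, -0.1]
width: 0.0854
t 19.2 tcp [0.4496 0.009  0.0845] x [-0.896  0.444 -0.002] y [0.444 0.896 0.001] z [ 0.003 -0.    -1.   ] F [-0.6  0.3 -0.1] w 0.0854 q [ 0.43  0.51 -0.72  2.14  0.55  0.68  0.44]
shift mm [ -53.6 -151.  -265.5]
```

```bash
python3 -m jog '[[[0,0,-15,0,0,0,1],[0,0,-30,0,0,0,1],[0,0,-40,0,0,0,1],[0,0,-40,0,0,0,1],[-12,-25,-40,0,0,0,1],[-15,-38,-40,0,0,0,1],[-15,-40,-30,0,0,0,0.2],[-10,-35,-15,0,0,0,0]]]'
python3 - <<'E'
from h import *
go([.429,-.243,.25],90)
im,d=vision.get_image("top");im2,d2=vision.get_image("side")
np.savez("pics/9.npz",im=im,d=d,im2=im2,d2=d2)
X=cloud("side",d2);T=cloud("top",d)
for Y in(X,T):
  m=(Y[...,2]>.105)&(Y[...,2]<.12)&(abs(Y[...,0]-.44)<.08)&(abs(Y[...,1]+.0)<.06)
  p=Y[m];print(len(p),p.mean(0) if len(p) else 0)
f=lambda i,a,b:cv2.resize(i[a:a+60,b:b+80,::-1],(400,300),interpolation=cv2.INTER_CUBIC)
cv2.imwrite("pics/c9.png",np.vstack([np.hstack([f(im,195,350),f(im2,150,370)]),np.hstack([f(im,190,250),f(im2,215,275)])]))
E
```

```text
t: 20.2
tcp_pos: [0.4337, -0.1359, 0.3487]
tool_rot: [0.695, 3.06, 0.004]
wrist_force: [0.0, -0.9, 0.1]
width: 0.0513
t 20.2 tcp [ 0.4337 -0.1359  0.3487] x [-0.902  0.432 -0.003] y [0.432 0.902 0.003] z [ 0.004  0.002 -1.   ] F [ 0.  -0.9  0.1] w 0.0513 q [ 0.97  0.21 -0.9   1.7   0.17  1.31  1.16]
shift mm [-41.7 -99.   98.5]
turn deg [  0.1   0.2 -25.6]
118 [0.44866677 0.0081     0.11163827]
96 [0.446001   0.00631393 0.11186821]
```

View pics/c9.png

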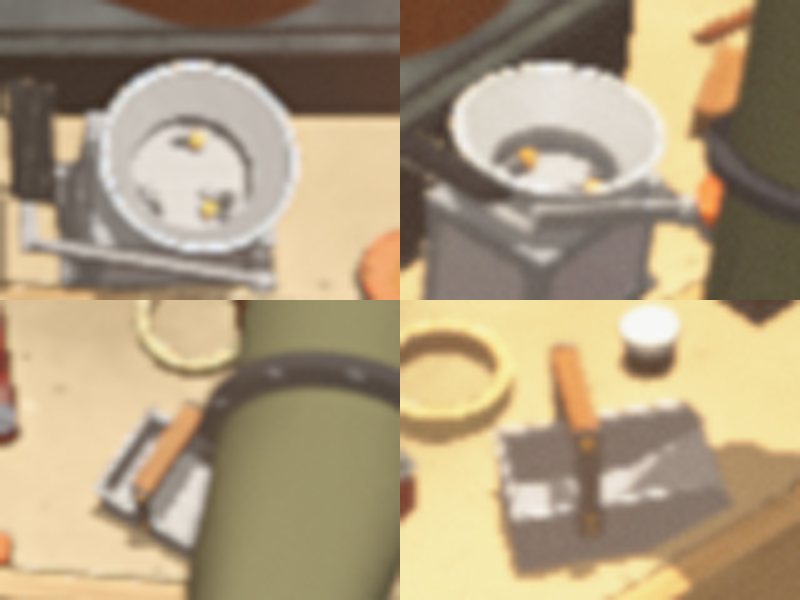

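```bash
python3 -m jog '[[[-8,-20,10,0,0,0,0],[-10,-25,20,0,0,0,0],[-10,-22,20,0,0,0,0],[-6,-12,20,0,0,0,0],[-3,-5,15,0,0,-7,0],[0,0,10,0,0,-7,0],[0,0,5,0,0,-6,0],[0,0,0,0,0,0,0]]]'
python3 - <<'E'
from h import *
go([.4286,-.2415,.2],85)
E
```

```text
t: 21.3
tcp_pos: [0.4269, -0.2328, 0.2414]
tool_rot: [-0.135, -3.137, -0.008]
wrist_force: [-0.2, 0.1, 0.4]
width: 0.0002
t 21.3 tcp [ 0.4269 -0.2328  0.2414] x [-0.996  0.086  0.002] y [0.086 0.996 0.005] z [-0.002  0.005 -1.   ] F [-0.2  0.1  0.4] w 0.0002 q [ 1.1   0.38 -0.91  1.83  0.33  1.1   1.55]
shift mm [-2.5 -8.8 41.3]
turn deg [ 0.3 -0.1  0.1]
```

```bash
python3 -m jog '[[[-1,-4,10,0,0,0,0],[0,-3,12,0,0,0,0],[0,0,12,0,0,0,0],[0,2,12,0,0,0,0],[0,4,12,0,0,0,0],[0,4,12,0,0,0,0],[0,3,10,0,0,0,0],[0,0,1,0,0,0,0]]]'
python3 - <<'E'
from h import *
go([.427,-.226,.064],85)
E
```

```text
t: 22.3
tcp_pos: [0.4278, -0.225, 0.1549]
tool_rot: [-0.14, -3.135, -0.008]
wrist_force: [-2.5, 0.7, 5.2]
width: 0.0004
t 22.3 tcp [ 0.4278 -0.225   0.1549] x [-0.996  0.089  0.004] y [0.089 0.996 0.005] z [-0.003  0.005 -1.   ] F [-2.5  0.7  5.2] w 0.0004 q [ 1.02  0.48 -0.85  1.96  0.45  0.9   1.42]
shift mm [ 0.4 -1.5 90.9]
turn deg [ 0.3 -0.2 -0.1]
```

```bash
python3 -m jog '[[[0,0,12,0,0,0,0],[0,0,13,0,0,0,0],[0,0,13,0,0,0,0],[0,0,13,0,0,0,0],[0,0,12,0,0,0,0],[0,0,8,0,0,0,0],[0,0,4,0,0,0,0],[0,0,1,0,0,0,0]]]'
python3 - <<'E'
from h import *
go([.427,-.226,.064],85)
E
```

```text
t: 23.3
tcp_pos: [0.4301, -0.2232, 0.0797]
tool_rot: [0.138, 3.138, 0.005]
wrist_force: [-3.7, 0.7, 7.7]
width: 0.0
t 23.3 tcp [ 0.4301 -0.2232  0.0797] x [-0.996  0.088 -0.001] y [0.088 0.996 0.003] z [ 0.001  0.003 -1.   ] F [-3.7  0.7  7.7] w 0.0 q [ 0.93  0.57 -0.75  2.05  0.58  0.73  1.3 ]
shift mm [ 2.8 -3.2 15.7]
turn deg [ 0.2  0.  -0. ]
```

```bash
python3 -m jog '[[[0,-1,5,0,0,0,0],[0,-1,5,0,0,0,0],[0,0,4,0,0,0,0],[0,0,4,0,0,0,0],[0,0,3,0,0,0,0],[0,0,2,0,0,0,0],[0,0,2,0,0,0,0],[0,0,2,0,0,0,0]]]'
python3 - <<'E'
from h import *
go([.427,-.226,.062],85)
E
```

```text
t: 24.3
tcp_pos: [0.4305, -0.2266, 0.058]
tool_rot: [0.14, 3.135, -0.009]
wrist_force: [-9.8, 2.5, 33.9]
width: -0.0
t 24.3 tcp [ 0.4305 -0.2266  0.058 ] x [-0.996  0.089 -0.003] y [ 0.089  0.996 -0.005] z [ 0.003 -0.006 -1.   ] F [-9.8  2.5 33.9] w -0.0 q [ 0.9   0.6  -0.71  2.08  0.63  0.68  1.25]
shift mm [ 3.5  0.3 -4.1]
turn deg [-0.3  0.2 -0.1]
```

```bash
python3 -m jog '[[[0,0,1,0,0,0,0],[0,0,1,0,0,0,0],[0,0,1,0,0,0,0],[0,0,1,0,0,0,0],[0,0,1,0,0,0,0],[0,0,1,0,0,0,0],[0,0,1,0,0,0,0],[0,0,1,0,0,0,0]]]'
python3 - <<'E'
from h import *
go()
o=np.load("pics/9.npz")
for c,k,b in(("top","im",(195,350)),("side","im2",(150,370))):
    im,d=vision.get_image(c);np.savez(f"pics/{c}10.npz",im=im,d=d)
    for n,i in(("old",o[k]),("new",im)):
        h=cv2.cvtColor(i,cv2.COLOR_RGB2HSV)[b[0]:b[0]+60,b[1]:b[1]+80]
        m=(h[...,0]>12)&(h[...,0]<32)&(h[...,1]>110)
        v,u=np.nonzero(m);q=[(int(a),int(e)) for a,e in zip(u+b[1],v+b[0])]
        print(c,n,len(q),[p for p in q if (p[0]-388)**2+(p[1]-227)**2<15**2][:30] if c=="top" else q[:12])
    for s in("stub0","stub1"): print([(np.round(r["position"]).tolist(),round(r["confidence"],2)) for r in spotter.search_frame(s,c)])
    if c=="top":
        for r in cv2.cvtColor(im,cv2.COLOR_RGB2GRAY)[212:244,372:404]: print(*r)
go()
E
```

```text
t: 25.3
tcp_pos: [0.4304, -0.2264, 0.0588]
tool_rot: [0.139, 3.133, -0.026]
wrist_force: [-5.1, 2.0, 16.9]
width: 0.0002
t 25.3 tcp [ 0.4304 -0.2264  0.0588] x [-0.996  0.089 -0.007] y [ 0.089  0.996 -0.016] z [ 0.005 -0.017 -1.   ] F [-5.1  2.  16.9] w 0.0002 q [ 0.89  0.6  -0.7   2.08  0.64  0.68  1.24]
top old 85 [(388, 223), (389, 223), (391, 236), (392, 236), (391, 237)]
top new 82 []
[]
[]
135 133 132 130 128 120 111 111 114 114 113 112 112 110 110 106 101 97 126 169 189 191 191 190 188 185 189 202 212 201 159 94
136 135 135 134 131 124 115 113 114 113 114 114 112 112 111 109 104 98 116 162 188 191 191 190 190 189 187 187 193 206 203 159
137 136 136 135 134 128 123 119 117 116 114 114 113 113 112 110 108 103 113 157 186 190 190 190 190 190 189 187 186 192 205 201
139 138 137 136 135 129 126 125 124 120 118 116 114 114 112 111 110 105 112 151 182 190 190 190 189 190 189 188 187 186 192 207
141 139 139 139 136 130 127 128 128 125 123 120 119 115 112 112 111 108 112 144 177 189 189 189 190 190 189 188 188 187 187 192
141 141 140 140 139 130 126 131 132 130 128 126 123 120 116 114 
[... 3192 characters left out ...]
140 141 142 142 142 142 143 143 143 145 143 128 107 119 145 152 146
127 127 129 130 130 131 132 133 133 135 135 136 138 138 139 140 140 141 141 141 142 143 143 143 144 141 121 108 135 149 147 144
side old 217 [(440, 150), (438, 151), (439, 151), (440, 151), (436, 152), (437, 152), (438, 152), (439, 152), (440, 152), (434, 153), (435, 153), (436, 153)]
side new 59 [(390, 150), (432, 154), (433, 154), (434, 154), (430, 155), (431, 155), (432, 155), (434, 155), (429, 156), (430, 156), (434, 156), (428, 157)]
[]
[]
t 25.6 tcp [ 0.4304 -0.2264  0.0589] x [-0.996  0.089 -0.007] y [ 0.089  0.996 -0.016] z [ 0.005 -0.017 -1.   ] F [-5.2  1.7 16.6] w -0.0 q [ 0.89  0.6  -0.7   2.08  0.64  0.68  1.24]
```

Run:
```python
from h import *
o=np.load("pics/9.npz");n=np.load("pics/side10.npz")
for nm,i,d in(("old",o["im2"],o["d2"]),("new",n["im"],n["d"])):
    h=cv2.cvtColor(i,cv2.COLOR_RGB2HSV)[160:230,378:420];m=(h[...,0]>10)&(h[...,0]<34)&(h[...,1]>80);v,u=np.nonzero(m)
    X=cloud("side",d)
    print(nm,[(int(a),int(b),*np.round(X[b,a],3).tolist()) for a,b in zip(u+378,v+160)][:20])
    for r in range(174,190,2): print(r,[i[r,c].tolist() for c in range(390,414,4)],np.round(X[r,390:414:4,2],3))
```

```text
old [(400, 160, 0.533, -0.452, 0.119), (403, 160, 0.541, -0.476, 0.104), (405, 160, 0.543, -0.49, 0.096), (407, 160, 0.538, -0.494, 0.097), (409, 160, 0.547, -0.516, 0.082), (410, 160, 0.541, -0.514, 0.086), (411, 160, 0.542, -0.522, 0.082), (414, 160, 0.541, -0.537, 0.076), (415, 160, 0.541, -0.543, 0.073), (416, 160, 0.604, -0.628, -0.0), (417, 160, 0.604, -0.634, -0.003), (418, 160, 0.596, -0.63, 0.004), (419, 160, 0.593, -0.632, 0.004), (405, 161, 0.537, -0.484, 0.098), (406, 161, 0.535, -0.487, 0.097), (407, 161, 0.542, -0.5, 0.088), (411, 161, 0.542, -0.522, 0.078), (415, 161, 0.546, -0.55, 0.063), (416, 161, 0.6, -0.623, -0.0), (417, 161, 0.595, -0.623, 0.003)]
174 [[224, 218, 206], [224, 217, 207], [222, 216, 205], [224, 218, 211], [226, 220, 211], [226, 220, 210]] [0.128 0.123 0.119 0.121 0.126 0.126]
176 [[220, 213, 201], [176, 168, 160], [147, 138, 128], [158, 149, 140], [196, 187, 176], [224, 217, 206]] [0.115 0.119 0.118 0.113 0.118 0.127]
178 [[168, 158, 148], [136, 126, 116], [127, 119, 112], [132, 125, 117], [140, 131, 124], [204, 195, 183]] [0.114 0.11  0.107 0.11  0
[... 1866 characters left out ...]
], [108, 101, 97], [138, 130, 123], [136, 127, 120], [123, 117, 110], [142, 134, 128]] [0.107 0.091 0.089 0.097 0.103 0.11 ]
182 [[109, 102, 95], [111, 105, 97], [146, 136, 129], [146, 140, 130], [136, 128, 119], [125, 115, 108]] [0.092 0.085 0.088 0.09  0.094 0.107]
184 [[191, 187, 178], [132, 125, 118], [156, 148, 138], [203, 192, 179], [195, 186, 174], [131, 123, 116]] [0.083 0.083 0.082 0.084 0.089 0.099]
186 [[174, 168, 159], [223, 220, 218], [221, 216, 210], [218, 212, 197], [218, 211, 197], [188, 181, 171]] [0.141 0.153 0.075 0.084 0.086 0.089]
188 [[102, 94, 90], [145, 137, 130], [206, 204, 198], [193, 184, 176], [195, 185, 175], [201, 195, 184]] [0.153 0.135 0.147 0.148 0.151 0.14 ]
```

```bash
python3 -c "
from h import *
from cell import job_done
go();job_done();go()"
```

```text
t 25.6 tcp [ 0.4304 -0.2264  0.0589] x [-0.996  0.089 -0.007] y [ 0.089  0.996 -0.016] z [ 0.005 -0.017 -1.   ] F [-5.2  1.7 16.6] w -0.0 q [ 0.89  0.6  -0.7   2.08  0.64  0.68  1.24]
the job is handed in; nothing more can be done
the job is handed in; nothing more can be done
```

I tipped the scoop over the funnel and stood it back on the bench, level with the fingers clear of it. Then I pressed the lever to its stop and handed the job in at 25.6 s with the fingers still holding it down. No verdict was reported.

What the last checks showed:
- **Lever:** the fingertips were at 0.059 m, the tread's stop height. The push was steady at about 17 N, with a brief reading of about 34 N (limit 60 N).
- **Scrap in the funnel:** before the lever was pressed, the two brass nuts and two grey stubs seemed to lie in the funnel. One grey stub lay close beside a nut, so the count of four is my reading of the picture.
- **Scrap in the chamber:** in the side camera the flap was down and the brass stub that had shown there was gone. I did not see the stubs in the chamber itself. The arm blocked the top camera, and the network found no stubs in either picture.
- **Scoop:** it looked empty in the last picture, although the arm and the grip bar hid parts of its floor. Its grip bar was at the right height for standing upright. I did not measure it again after pressing the lever.
- **Bystanders:** I felt no contact with any of them, but did not measure them again at the end.

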